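# Hold up a bread roll with the kitchen tongs

### The job

Draw the spring tongs up out of the caddy, take the bread roll out of the open lunch box with them, and hold it up in the tongs, its underside at least 5 cm above the lunch box's rim, so that a plate can be slid underneath. Only the tongs may touch the roll; the lunch box, the salt shaker and the masher in the caddy stay where they are. Finish while still holding the roll up in the squeezed tongs: do not put it down or let go.

Things in the scene. Friction and masses are not known exactly. Their poses are not given: they have to be found in the camera images.
- tongs_grip (a point): Bare steel spring tongs, 175 mm tall, 120 g, standing on their heads in a caddy well, bend up. Point: between the arms' straight upper part, 45 mm below the top, 130 above the undersides. z up; arms close along x (either way round). Arms 20 mm wide (y), straight 15 to 77 mm below the top; outside width at rest 36 mm here, 39 mm 25 mm lower (arms lean out 4 degrees); 29 mm all along when closed on the roll.
- tongs_arm (a joint): Swing of both tongs arms (mirrored) about the top of the bend, 44 mm above tongs_grip: 0 sprung open on a stop, 0.175 limit. Head gap inside = 71 mm - 316 mm/rad x value: 62 at 0.03, 46 (on the roll) at 0.079. 1 mm less width at tongs_grip = 0.011 rad = 3.6 mm less gap. Spring: 5 N per arm at tongs_grip at 0, 6.4 N at 0.079; squeezed to 0.02-0.04 they are held yet still go over the roll.
- tongs_tips (a point): Midway between the tongs heads, 112 mm below tongs_grip on the centre line, same axes. Heads: upright flat paddles 34 mm wide (y), 36 mm tall, 5 mm thick (7 with outside ribs), reaching 18 mm below and above this point; closed on the roll they reach 2 mm lower.
- roll_center (a point): Oblong crusty bread roll, 78 mm long (its x), 46 wide (y), 38 high (z, up), 40 to 85 g, on the floor of the lunch box's larger compartment. Point: its centre, 19 mm above its underside. Meant to be squeezed across its width (y) at its middle. Rigid; bears any squeeze the tongs can give.
- lunch_box: Open blue steel lunch box in its upturned lid, loose, 0.65 kg. Origin: underside centre; x short side, y long side. Box 150 (x) by 230 (y) mm, lid 160 by 240 by 14; rim 55 mm above the board, wall 2.5, inner floor 4.5 above the board. 45 mm high divider at y = +41; roll's compartment y -112 to +40, x -72 to +72; a steel snack pot, 63 across, 47 high, in the other.
- caddy: Off-white plastic caddy fixed to the board. Origin: underside centre of its wells block, x to its back, y across. Block 100 (x) by 124 (y) by 85 mm high; two open wells at y = +30 and -30 mm, each 94 by 57 mm inside, floor 3 mm above the board. Tongs in one, masher in the other, which varies. In front (-x) a grey tilt-out bin, 62 mm deep, 64 high.
- caddy_bin (a joint): Lean of the caddy's tilt-out bin with sugar sachets: 0 upright, 0.7 rad fully tilted out. Not needed.
- masher: Wooden potato masher (round pounder), 128 mm tall, head 44 mm and handle up to 24 mm across, standing head down in the caddy's other well. Origin: centre of its underside. Stays there.
- salt: White ceramic salt shaker, empty, 79 mm tall, 42 mm across. Origin: centre of its underside. Stays where it is.
Mind the look-alikes: they are no part of the job. Of the things shaped like the part that bears tongs_grip, the bare steel one is meant.

How it is judged:
By the outcome, as a careful person would: the job done as asked, in the order asked, and still so for the second after the job is handed in, while the arm keeps its last pose, push and grip.
It also fails if it takes over 48 s, if anything falls off the work surface, if the arm or the gripper's body presses on something with over 40 N, if the wrist force passes 120 N, or if a joint passes its speed limit or range.

### The arm

A 6-joint arm with a two-finger parallel gripper is mounted at the origin on the work surface. World frame = base frame: x ahead of the robot, y to its left, z up, the work surface at z = 0. Lengths are in m, angles in rad, forces in N, time in s.
With the tool pointing down it reaches from about 0.375 to 0.9 m from the base axis. Payload 3.1 kg.
Tool frame: the origin (TCP) lies at the very end of the fingers, on their centre line; the grasp point (between the pads) lies 19 mm behind it (manip.hold_point_z is the distance from the TCP to the grasp point, in m); y points along the fingers, z is the direction in which the jaws open and shut, and the axes are right-handed (so a half turn about y gives the same grasp; the last joint's range is limited). The gripper opens to 85 mm and grips with 20 to 120 N. Pads are 22 mm wide; open, the fingers measure 114 mm over their backs; the gripper's body (76 mm by 85 mm) begins 54 mm behind the grasp point. The pads swing forward as they close: fully open they stand 13 mm farther back than shut.
Start: joints at [1.117, 0.527, 1.433, -0, 1.181, -0.178], TCP at [0.17, 0.602, 0.207] pointing down, gripper open.
Joint ranges: [-3.08, 3.08], [-0.75, 2.2], [0.22, 2.44], [-1.43, 4.57], [0, 2.65], [-2.85, 2.85]. Speed limits (rad/s): [2.79, 2.79, 3.14, 3.14, 3.14, 3.14].

### API

Orientations are given as a unit quaternion [x, y, z, w].
In Python, from station import manip, eyes, workorder gives the robot as it stands. The module is installed in compiled form; this text tells all that it offers.
- The arm moves only by the shell command python3 -m jog 'ROWS' [OPENING] [FORCE]. ROWS is JSON, a list of rows, each a list of 2 entries, a list of its own where there are three numbers: the shift along the tool's x, y, z in cm, then the turn about the tool's y in rad. A call has 1 to 20 rows; each row is the pose to reach, as a shift and turn from the pose commanded when the call began, along the tool's axes at that moment; what a row does not reach only later rows make up. A row lasts 1/12 s, in which the tool goes at most 41.7 mm and 7.16 degrees, less where a joint would pass 70% of its speed; a pose out of reach is approached as far as the arm can. A call with a gripper value outside its range is refused whole. OPENING is the finger opening in cm, from 0 to 8.54, set as the call begins (- or left out, the last holds). The fingers move at their own pace and stop on an object; FORCE is the grip in N (left out, the last holds). Time passes only in rows, so rows that repeat a pose let the fingers close. It gives the time, the measured TCP pose, the force and the opening at its end, in the units of the state.
- manip.sense(): the state, without advancing time (a new reading comes with each control period).
- eyes.snapshot(name): name is "side" or "top"; returns a dict with "frame" (420x560x3 uint8, red, green, blue), "vfov" (degrees; the focal length in pixels is half the picture's height over the tangent of half this angle, whatever the lens; pixels are square), "cx", "cy" (the principal point, pixels), "rvec" (rotation vector, rad) and "tvec" (3), from world to camera coordinates, as OpenCV has them. Camera axes: x right, y down, z forward; pixel columns grow to the right and rows downward; lengths in m; the calibration is good to about 2 mm. A picture is of the moment at which its call begins. There is no depth.
- workorder.sign_off(): hands the job in, once; it reports no verdict.
The state is a dict: "t": time; "q": joint angles; "qd": joint speeds; "tau": joint torques, N m; "tcp_pos": TCP position; "tool_rot": TCP orientation; "force": force on the tool from outside, world axes, zero at the start; "ft_torque": the same for the moment, N m; "finger_gap": opening from 0.0 (shut) to 1.0 (fully open).
Only numpy, scipy, OpenCV 4.12 (cv2) and the standard library are available. Lean on these libraries where they do the work, as an engineer would, in place of code of your own. Each camera call takes 0.05 s, during which the arm holds its last target. There are 200 camera calls.

## Working session

There is one attempt and no reset: what is moved stays moved. The work goes in short steps, Python scripts to look and compute and a shell command to move; the robot and the scene stay as the last step left them, time stands still between calls to the robot, and variables do not carry over. Pictures are saved under pics/ and viewed, about 8 in all and at most 12, crops included, and the job is handed in when it is done.

```bash
mkdir -p pics; cat > h.py <<'E'
import numpy as np, cv2
from station import manip, eyes
def cam(n):
    s=eyes.snapshot(n); f=s["frame"]; K=np.array([[210/np.tan(np.radians(s["vfov"]/2)),0,s["cx"]],[0,210/np.tan(np.radians(s["vfov"]/2)),s["cy"]],[0,0,1]])
    R=cv2.Rodrigues(np.array(s["rvec"],float))[0]; t=np.array(s["tvec"],float).ravel()
    return f,K,R,t
def onz(c,u,v,z):
    f,K,R,t=c; o=-R.T@t; d=R.T@np.linalg.solve(K,[u,v,1.]); return o+d*(z-o[2])/d[2]
def proj(c,p):
    f,K,R,t=c; q=K@(R@np.array(p,float)+t); return q[:2]/q[2]
def save(n,f,roi=None,k=1):
    if roi: x0,y0,x1,y1=roi; f=f[y0:y1,x0:x1]
    cv2.imwrite("pics/"+n,cv2.cvtColor(cv2.resize(f,None,fx=k,fy=k,interpolation=cv2.INTER_CUBIC),cv2.COLOR_RGB2BGR))
E
python3 - <<'E'
from h import *
for n in("top","side"):
    c=cam(n); save(n+"0.png",c[0]); np.save(n+"0.npy",c[0]); print(n,c[1][0,0],c[1][:2,2],-c[2].T@c[3],c[2].round(3).tolist())
s=manip.sense(); print({k:np.round(v,3).tolist() for k,v in s.items()}, manip.hold_point_z)
E
```

```text
top 546.2032915948234 [282.6512503  219.84365089] [ 0.33727181 -0.02688211  1.40115011] [[0.001, -1.0, -0.015], [-0.981, 0.002, -0.195], [0.195, 0.015, -0.981]]
side 511.41627627716434 [277.74273193 201.95396316] [0.45161972 0.75694236 1.03414852] [[-0.983, -0.183, 0.006], [-0.142, 0.746, -0.65], [0.114, -0.64, -0.76]]
{'t': 0.1, 'q': [1.118, 0.528, 1.434, 0.0, 1.181, -0.178], 'qd': [-0.001, -0.001, -0.003, -0.001, -0.001, 0.0], 'tau': [-0.0, -44.331, -17.859, -0.0, 0.004, 0.0], 'tcp_pos': [0.169, 0.601, 0.206], 'tool_rot': [0.701, -0.097, 0.097, -0.7], 'force': [1.348, -0.082, -0.583], 'ft_torque': [-0.033, -0.004, -0.011], 'finger_gap': 1.003} 0.0187
```

View pics/top0.png

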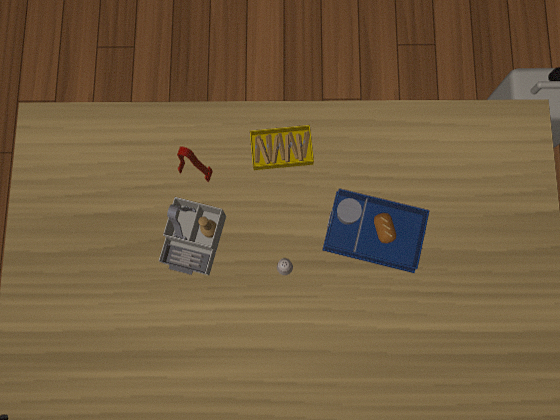

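View pics/side0.png

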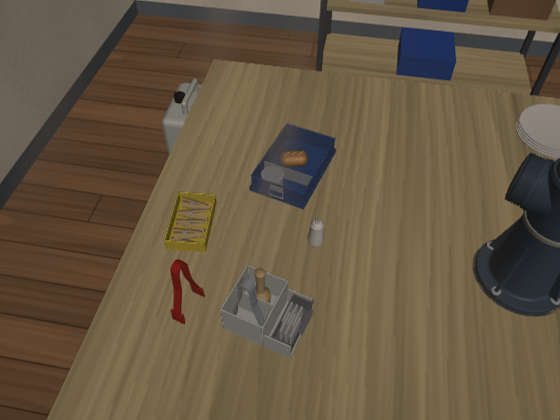

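```bash
python3 - <<'E'
from h import *
t=np.load("top0.npy"); s=np.load("side0.npy")
a=cv2.resize(t[185:285,150:240],(540,600),interpolation=cv2.INTER_CUBIC); b=cv2.resize(s[255:360,210:320],(550,525),interpolation=cv2.INTER_CUBIC)
save("c1.png",np.hstack([cv2.resize(a,(390,433)),cv2.resize(b,(410,391),)if 0 else cv2.copyMakeBorder(cv2.resize(b,(410,391)),0,42,0,0,0)]))
E
```

```text
(no output)
```

View pics/c1.png

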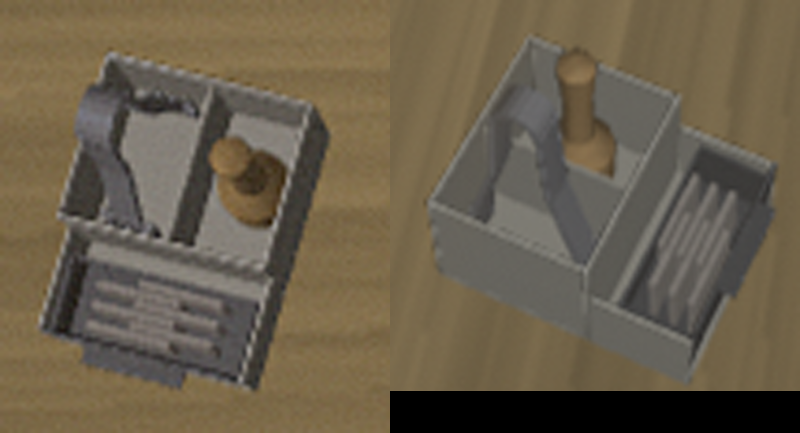

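```bash
cat > m.py <<'E'
from h import *
T=cam("top"); S=cam("side")
def rect(c,m,z):
    m=cv2.morphologyEx(m.astype(np.uint8),cv2.MORPH_OPEN,np.ones((2,2)))
    cs=cv2.findContours(m,cv2.RETR_EXTERNAL,cv2.CHAIN_APPROX_NONE)[0]; k=max(cs,key=cv2.contourArea)
    w=np.array([onz(c,*p,z)[:2] for p in k[:,0]])*1000
    (x,y),(a,b),th=cv2.minAreaRect(w.astype(np.float32))
    if a<b: a,b,th=b,a,th+90
    return k[:,0].mean(0),(x,y,a,b,(th+90)%180-90)
def hsv(c): return [a.astype(int) for a in cv2.split(cv2.cvtColor(c[0],cv2.COLOR_RGB2HSV))]
def roi(c,x0,y0,x1,y1):
    m=np.zeros(c[0].shape[:2],bool); m[y0:y1,x0:x1]=1; return m
E
python3 - <<'E'
from m import *
h,s,v=hsv(T); print("roll",rect(T,roi(T,365,200,410,250)&(h<25)&(s>90),.0235))
print("box rim/lid",rect(T,roi(T,310,180,440,280)&(h>95)&(h<130)&(s>100),.045))
h,s,v=hsv(S); print("roll side",rect(S,roi(S,275,145,315,170)&(h<25)&(s>90),.0235))
for u,w in[(107,55),(325,105),(62,215),(270,272)]: print("rim",onz(T,150+u/4.333,185+w/4.333,.085).round(4))
print("caddy side"); k=410/110
for u,w in[(532,37),(680,95),(430,205),(585,268)]: print("rim",onz(S,210+(u-390)/k,255+w/k,.085).round(4))
a=cv2.resize(T[0][190:245,155:210],(396,396),interpolation=cv2.INTER_LANCZOS4); b=cv2.resize(S[0][270:325,225:280],(396,396),interpolation=cv2.INTER_LANCZOS4)
im=cv2.convertScaleAbs(np.hstack([a,b]),alpha=1.5)
for i in range(0,55,10):
    cv2.putText(im,str(155+i),(int(i*7.2),9),0,.3,(255,255,0)); cv2.putText(im,str(225+i),(396+int(i*7.2),9),0,.3,(255,255,0))
    cv2.line(im,(int(i*7.2),0),(int(i*7.2),395),(80,80,0),1);cv2.line(im,(396+int(i*7.2),0),(396+int(i*7.2),395),(80,80,0),1);cv2.line(im,(0,int(i*7.2)),(791,int(i*7.2)),(80,80,0),1)
save("c2.png",im)
E
```

```text
roll (array([385.61038961, 228.64935065]), (588.7039794921875, -268.31219482421875, 76.83753967285156, 45.725250244140625, 13.532330513000488))
box rim/lid (array([369.78043912, 226.46107784]), (578.3388671875, -242.5584259033203, 238.12094116210938, 163.82261657714844, 75.75222778320312))
roll side (array([294.17391304, 158.86956522]), (588.1710815429688, -261.9959716796875, 73.568603515625, 59.79777145385742, 10.856009483337402))
rim [0.6563 0.262  0.085 ]
rim [0.6266 0.1361 0.085 ]
rim [0.5633 0.2839 0.085 ]
rim [0.5305 0.165  0.085 ]
caddy side
rim [0.6254 0.1491 0.085 ]
rim [0.5324 0.1722 0.085 ]
rim [0.6566 0.268  0.085 ]
rim [0.5644 0.2893 0.085 ]
```

View pics/c2.png

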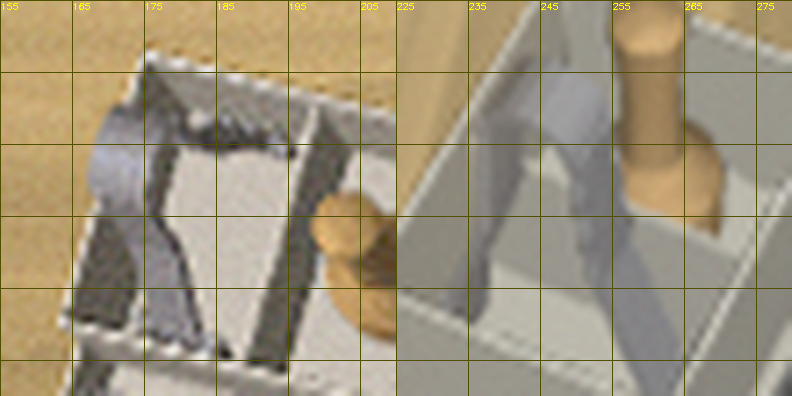

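```bash
cat >> h.py <<'E'
def tri(a,pa,b,pb):
    A=[];B=[]
    for c,p in((a,pa),(b,pb)):
        P=c[1]@np.c_[c[2],c[3]]
        for i in(0,1): r=P[i]-p[i]*P[2]; A.append(r[:3]);B.append(-r[3])
    return np.linalg.lstsq(np.array(A),np.array(B),rcond=None)[0]
def need(grip,ang):
    "cm shift in tool axes + yaw turn about tool y so that grasp point -> grip, jaw axis -> ang deg"
    from scipy.spatial.transform import Rotation as Ro
    s=manip.sense(); R=Ro.from_quat(s["tool_rot"]).as_matrix(); p=np.array(s["tcp_pos"]); tgt=np.array(grip)+R[:,1]*manip.hold_point_z
    d=R.T@(tgt-p)*100; a=np.degrees(np.arctan2(R[1,2],R[0,2])); turn=-((ang-a+90)%180-90)*(-np.sign(R[2,1]))
    print("tool axes",R.round(3).tolist(),"tcp",p.round(4),"jaw ang",a.round(1),"shift cm",d.round(2),"turn",np.radians(turn).round(3),"gap",s["finger_gap"],"F",np.round(s["force"],1),"t",s["t"])
E
python3 - <<'E'
from m import *
print("bend tri",tri(T,(172,209),S,(247,281.5)), "top@.178",onz(T,172,209,.177),"side",onz(S,247,281.5,.177))
print("bend edges top",onz(T,167.5,211,.172),onz(T,177,213,.172))
print("back head",onz(T,179.5,208,.039),onz(T,195,211,.039))
print("front head",onz(T,174,236,.039),onz(T,187,239.5,.039))
print("side: back arm foot",onz(S,234,313,.04),"bend L,R",onz(S,240,283,.172),onz(S,254,287,.172))
q=np.array([.594,.216]);
for n,c in(("T",T),("S",S)):
  print(n,proj(c,[.601,.245,.178]),proj(c,[.601,.245,.003]))
need((.601,.245,.25),-14)
E
```

```text
bend tri [0.60452581 0.24655675 0.17880578] top@.178 [0.60726057 0.24693804 0.177     ] side [0.60220162 0.24594043 0.177     ]
bend edges top [0.60366313 0.25829565 0.172     ] [0.59887987 0.2360993  0.172     ]
back head [0.64026458 0.25863366 0.039     ] [0.63229065 0.21856759 0.039     ]
front head [0.56757483 0.26989481 0.039     ] [0.55852282 0.23651673 0.039     ]
side: back arm foot [0.63636373 0.24651902 0.04      ] bend L,R [0.61575666 0.24882666 0.172     ] [0.5869846  0.25254119 0.172     ]
T [172.63819796 211.56558978] [186.9063942  225.64944831]
S [247.68930833 280.91671151] [250.7590613 323.2169481]
tool axes [[0.962, -0.0, 0.271], [-0.271, -0.001, 0.962], [-0.0, -1.0, -0.001]] tcp [0.1694 0.6013 0.2069] jaw ang 74.3 shift cm [ 51.2   -2.43 -22.59] turn 1.54 gap 1.0005558550569964 F [-0.3 -0.3 -0.3] t 0.3
```

```bash
python3 -m jog '[[[4,-3.3,-2],0.1],[[8,-3.3,-4],0.2],[[12,-3.3,-5],0.3],[[16,-3.3,-7],0.4],[[20,-3.3,-9],0.5],[[24,-3.3,-11],0.6],[[28,-3.3,-12.5],0.7],[[32,-3.3,-14],0.8],[[35,-3.3,-15.5],0.9],[[38,-3.3,-17],1],[[41,-3.3,-18],1.1],[[44,-3.3,-19.5],1.2],[[47,-3.3,-21],1.3],[[50,-3.3,-22],1.4],[[51.2,-3.3,-22.5],1.515],[[51.2,-3.3,-22.5],1.515],[[51.2,-3.3,-22.5],1.515],[[51.2,-3.3,-22.5],1.515]]' 8.5 30
python3 - <<'E'
from m import *
need((.601,.246,.133),-12.5)
a=cv2.resize(T[0][150:270,120:240],(396,396),interpolation=cv2.INTER_LANCZOS4); b=cv2.resize(S[0][230:350,190:310],(396,396),interpolation=cv2.INTER_LANCZOS4)
save("c3.png",cv2.convertScaleAbs(np.hstack([a,b]),alpha=1.4))
E
```

```text
t: 1.8
tcp_pos: [0.5999, 0.2467, 0.24]
tool_rot: [-0.444, 0.551, -0.551, 0.443]
force: [-0.3, 0.4, 0.4]
finger_gap: 0.997
tool axes [[-0.214, -0.001, 0.977], [-0.977, 0.0, -0.214], [0.0, -1.0, -0.001]] tcp [0.5999 0.2472 0.2404] jaw ang -12.4 shift cm [ 0.09 12.61  0.15] turn 0.002 gap 0.9958121234866683 F [-0.4 -0.2 -0.6] t 1.9
```

View pics/c3.png

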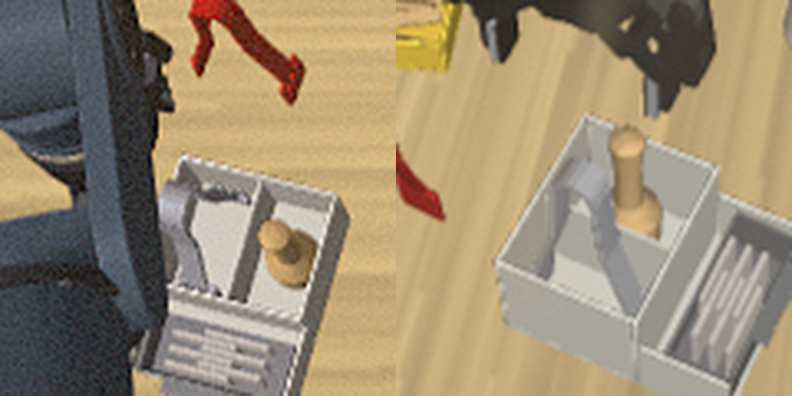

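```bash
python3 - <<'E'
from m import *
p=np.array([.5999,.247,0]);j=np.array([.977,-.214,0])
for z in(.24,.253):
  for d in(-.05,0,.05): print(z,d,proj(S,p+j*d+[0,0,z]))
E
```

```text
0.24 -0.05 [271.54478511 273.07346246]
0.24 0 [246.73565112 264.06651774]
0.24 0.05 [222.5699135  255.29315778]
0.253 -0.05 [271.52130732 269.15483003]
0.253 0 [246.4509967  260.10497485]
0.253 0.05 [222.03761876 251.29225856]
```

```bash
python3 -m jog '[[[0.1,3,0.1],0],[[0.1,6,0.1],0],[[0.1,9,0.1],0],[[0.1,9,0.1],0],[[0.1,9,0.1],0]]'
python3 - <<'E'
from m import *
need((.601,.246,.133),-12.5)
b=cv2.resize(S[0][240:340,200:300],(600,600),interpolation=cv2.INTER_LANCZOS4)
save("c4.png",cv2.convertScaleAbs(b,alpha=1.4))
E
```

```text
t: 2.42
tcp_pos: [0.6004, 0.2452, 0.149]
tool_rot: [-0.444, 0.552, -0.551, 0.441]
force: [0.4, -0.6, -0.3]
finger_gap: 1.0
tool axes [[-0.216, 0.003, 0.976], [-0.976, 0.001, -0.216], [-0.001, -1.0, 0.003]] tcp [0.6032 0.2456 0.1522] jaw ang -12.5 shift cm [ 0.01  3.79 -0.23] turn 0.0 gap 0.9944800849062622 F [-0.   0.7  0.2] t 2.5167
```

View pics/c4.png

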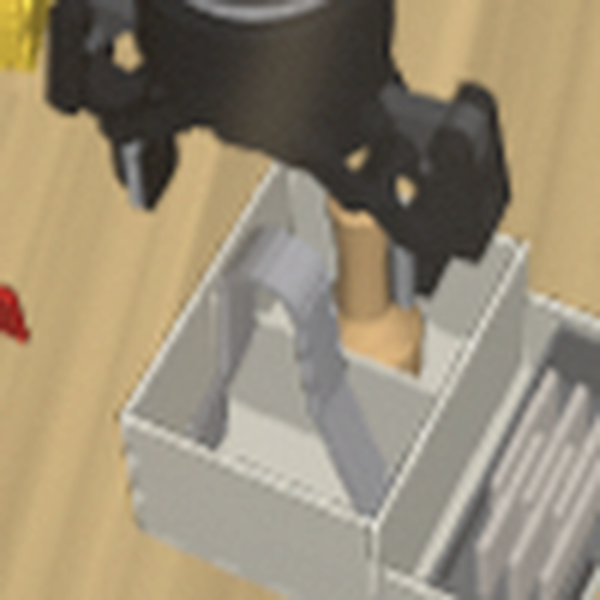

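```bash
python3 -m jog '[[[0.05,2,0],0],[[0.05,3.6,0],0],[[0.05,3.6,0],0],[[0.05,3.6,0],0]]' && python3 -m jog '[[[0,0,0],0],[[0,0,0],0],[[0,0,0],0],[[0,0,0],0],[[0,0,0],0],[[0,0,0],0],[[0,0,0],0],[[0,0,0],0],[[0,0,0],0],[[0,0,0],0],[[0,0,0],0],[[0,0,0],0]]' 3.3 30
python3 - <<'E'
from m import *
need((.601,.246,.133),-12.5)
b=cv2.resize(S[0][240:340,200:300],(600,600),interpolation=cv2.INTER_LANCZOS4)
save("c5.png",cv2.convertScaleAbs(b,alpha=1.4))
E
```

```text
t: 2.85
tcp_pos: [0.6027, 0.2447, 0.1158]
tool_rot: [0.442, -0.551, 0.552, -0.443]
force: [0.4, -0.1, 0.3]
finger_gap: 0.997
t: 3.85
tcp_pos: [0.6024, 0.2446, 0.1155]
tool_rot: [0.442, -0.551, 0.552, -0.443]
force: [-0.7, 0.7, 5.8]
finger_gap: 0.388
tool axes [[-0.217, 0.001, 0.976], [-0.976, 0.0, -0.217], [-0.001, -1.0, 0.001]] tcp [0.6024 0.2446 0.1155] jaw ang -12.5 shift cm [-0.11  0.12 -0.17] turn -0.001 gap 0.3909564483614815 F [-0.3  0.2  5.9] t 3.95
```

View pics/c5.png

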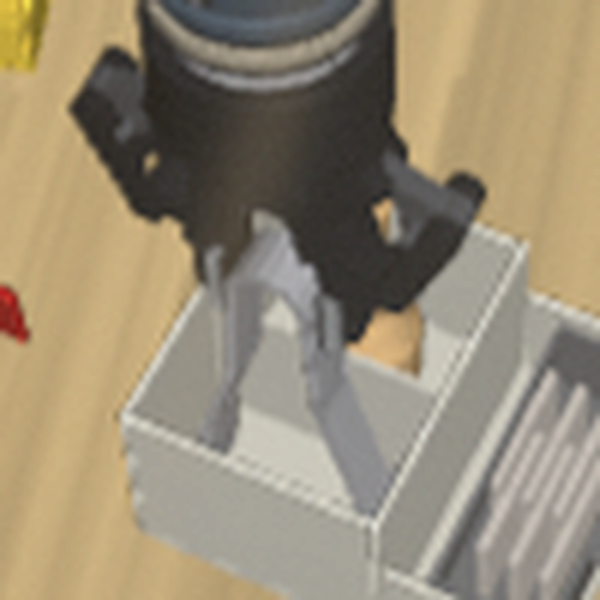

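```bash
python3 -m jog '[[[0,-0.5,0],0],[[0,-1.5,0],0],[[0,-3,0],0],[[0,-5,0],0],[[0,-7,0],0],[[0,-9,0],0],[[0,-11,0],0],[[0,-13,0],0],[[0,-15,0],0],[[0,-16.5,0],0],[[0,-17.5,0],0],[[0,-18,0],0],[[0,-18,0],0],[[0,-18,0],0]]'
python3 - <<'E'
from m import *
need((.5885,-.266,.31),-76.5)
b=cv2.resize(S[0][200:350,190:340],(450,450),interpolation=cv2.INTER_LANCZOS4); a=cv2.resize(T[0][150:270,120:240],(340,340))
save("c6.png",cv2.convertScaleAbs(np.hstack([b,cv2.copyMakeBorder(a,0,110,0,0,0)]),alpha=1.4))
E
```

```text
t: 5.12
tcp_pos: [0.6014, 0.2442, 0.2936]
tool_rot: [-0.443, 0.552, -0.551, 0.442]
force: [-0.4, -0.5, -1.2]
finger_gap: 0.389
tool axes [[-0.217, -0.003, 0.976], [-0.976, -0.001, -0.217], [0.001, -1.0, -0.003]] tcp [0.6011 0.2441 0.2928] jaw ang -12.6 shift cm [50.07  0.19  9.85] turn 1.116 gap 0.38590872685154226 F [-0.  -0.5 -1.2] t 5.2167
```

View pics/c6.png

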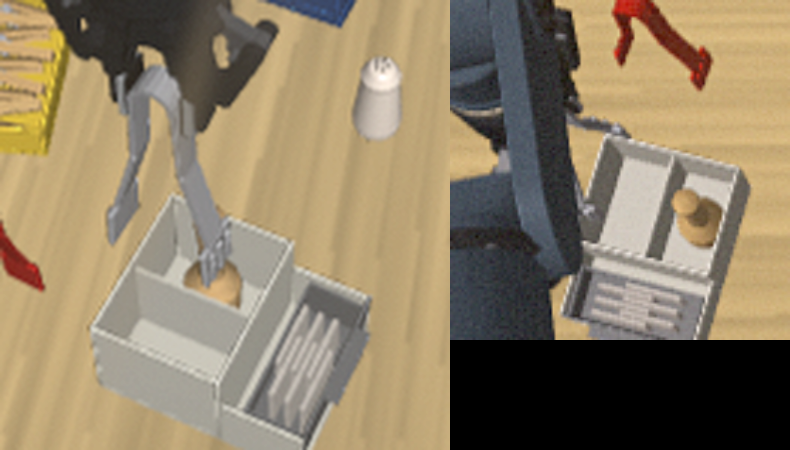

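```bash
python3 -m jog '[[[1,0,0.2],0.02],[[3,0,0.6],0.06],[[5.5,0,1.1],0.12],[[8,0,1.6],0.18],[[11,0,2.2],0.24],[[14,0,2.8],0.31],[[17,0,3.3],0.38],[[20,0,3.9],0.45],[[23,0,4.5],0.52],[[26,0,5.1],0.59],[[29,0,5.7],0.66],[[32,0,6.3],0.73],[[35,0,6.9],0.8],[[38,0,7.5],0.86],[[41,0,8.1],0.92],[[44,0,8.7],0.98],[[46.5,0,9.2],1.04],[[48.5,0,9.6],1.08],[[49.7,0,9.8],1.105],[[50.1,0,9.9],1.116]]' && python3 -m jog '[[[0,0,0],0],[[0,0,0],0],[[0,0,0],0],[[0,0,0],0],[[0,0,0],0]]'
python3 - <<'E'
from m import *
need((.5885,-.266,.145),-76.5)
b=cv2.resize(S[0][80:230,230:380],(450,450),interpolation=cv2.INTER_LANCZOS4); a=cv2.resize(T[0][160:290,310:440],(340,340))
save("c7.png",cv2.convertScaleAbs(np.hstack([b,cv2.copyMakeBorder(a,0,110,0,0,0)]),alpha=1.4))
for z in(.181,.214): print(z,proj(S,[.5885,-.266,z]))
E
```

```text
t: 6.88
tcp_pos: [0.5888, -0.2687, 0.2934]
tool_rot: [-0.082, 0.702, -0.702, 0.081]
force: [0.1, 0.1, -0.4]
finger_gap: 0.39
t: 7.3
tcp_pos: [0.5899, -0.2649, 0.2945]
tool_rot: [-0.084, 0.702, -0.702, 0.084]
force: [-0.3, 0.4, -0.9]
finger_gap: 0.392
tool axes [[-0.972, 0.0, 0.235], [-0.235, -0.0, -0.972], [-0.0, -1.0, 0.0]] tcp [ 0.5899 -0.2654  0.2945] jaw ang -76.4 shift cm [ 0.16 16.82  0.03] turn 0.001 gap 0.3823253655683968 F [-0.6  0.2 -1.7] t 7.4
0.181 [296.01925443 113.62449737]
0.214 [296.4508726  103.42719878]
```

View pics/c7.png

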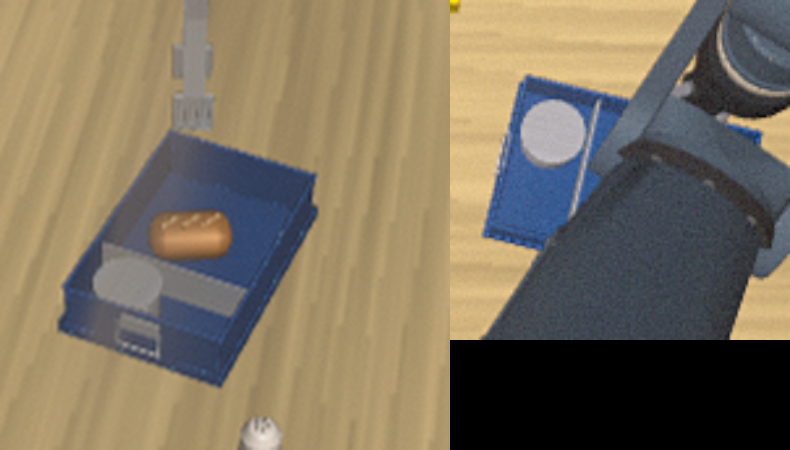

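```bash
python3 -m jog '[[[0.1,1,0],0],[[0.2,3,0],0],[[0.25,5,0],0],[[0.25,7,0],0],[[0.25,9,0],0],[[0.25,10.5,0],0],[[0.25,11.5,0],0],[[0.25,12,0],0],[[0.25,12,0],0],[[0.25,12,0],0],[[0.25,12,0],0]]'
python3 - <<'E'
from m import *
need((.5885,-.266,.145),-76.5)
b=cv2.resize(S[0][90:200,240:350],(600,600),interpolation=cv2.INTER_LANCZOS4)
save("c8.png",cv2.convertScaleAbs(b,alpha=1.5))
j=np.array([-.235,.972,0])
for d in(-.031,.031): print(proj(S,np.array([.588,-.266,.0625])+d*j), proj(S,np.array([.588,-.266,.0125])+d*j))
E
```

```text
t: 8.32
tcp_pos: [0.5881, -0.2673, 0.1755]
tool_rot: [0.083, -0.702, 0.703, -0.084]
force: [0.2, 0.1, -0.8]
finger_gap: 0.385
tool axes [[-0.972, 0.002, 0.234], [-0.234, -0.001, -0.972], [-0.002, -1.0, 0.002]] tcp [ 0.588  -0.2672  0.1756] jaw ang -76.5 shift cm [-0.07  4.93 -0.11] turn 0.0 gap 0.3875501187242723 F [-0.6 -0.4 -1.5] t 8.4167
[293.9406742  139.62659209] [293.41771196 152.58021586]
[295.63375005 155.14435847] [295.05095564 168.05041808]
```

View pics/c8.png

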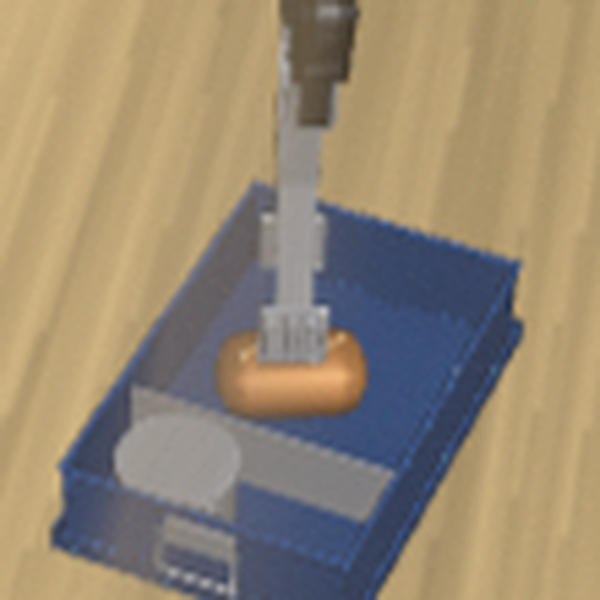

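```bash
python3 -m jog '[[[0,0.7,0],0],[[0,1.4,0],0],[[0,2.1,0],0],[[0,2.8,0],0],[[0,3.2,0],0],[[0,3.2,0],0]]'; python3 -m jog '[[[0,0.6,0],0],[[0,1.2,0],0],[[0,1.8,0],0],[[0,1.8,0],0],[[0,1.8,0],0],[[0,1.8,0],0]]'
python3 - <<'E'
from m import *
need((.5885,-.266,.145),-76.5)
b=cv2.resize(S[0][90:200,240:350],(600,600),interpolation=cv2.INTER_LANCZOS4)
save("c9.png",cv2.convertScaleAbs(b,alpha=1.5))
E
```

```text
t: 8.92
tcp_pos: [0.5863, -0.2661, 0.1405]
tool_rot: [-0.084, 0.703, -0.701, 0.082]
force: [0.1, -0.1, -0.9]
finger_gap: 0.388
t: 9.42
tcp_pos: [0.5874, -0.2668, 0.1244]
tool_rot: [0.083, -0.702, 0.702, -0.083]
force: [-0.5, -0.5, -0.9]
finger_gap: 0.387
tool axes [[-0.972, 0.001, 0.234], [-0.234, -0.0, -0.972], [-0.001, -1.0, 0.001]] tcp [ 0.5876 -0.2669  0.1247] jaw ang -76.5 shift cm [-0.11 -0.16 -0.07] turn 0.0 gap 0.3883120113558374 F [ 0.2  0.5 -0.6] t 9.5167
```

View pics/c9.png

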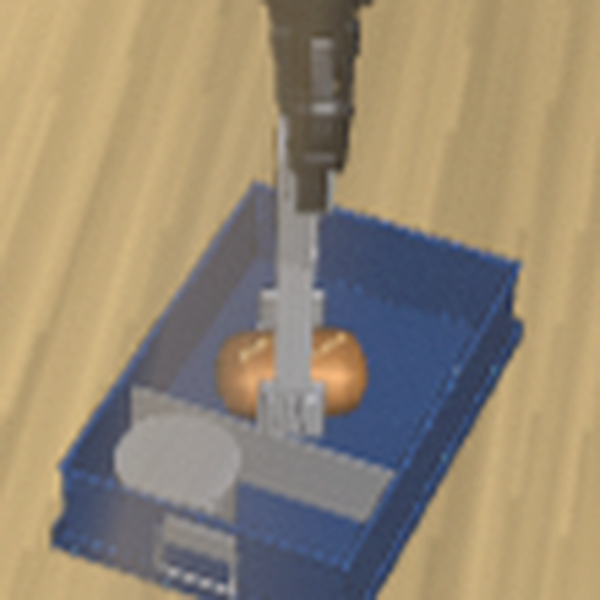

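```bash
python3 -m jog '[[[0,0,0],0],[[0,0,0],0],[[0,0,0],0],[[0,0,0],0],[[0,0,0],0],[[0,0,0],0],[[0,0,0],0],[[0,0,0],0],[[0,0,0],0],[[0,0,0],0]]' 2.2 60 && python3 -m jog '[[[0,-0.3,0],0],[[0,-0.8,0],0],[[0,-1.5,0],0],[[0,-2,0],0],[[0,-2,0],0],[[0,-2,0],0],[[0,-2,0],0]]'
python3 - <<'E'
from m import *
need((.5885,-.266,.145),-76.5)
b=cv2.resize(S[0][80:200,240:360],(600,600),interpolation=cv2.INTER_LANCZOS4)
save("c10.png",cv2.convertScaleAbs(b,alpha=1.5))
E
```

```text
t: 10.35
tcp_pos: [0.5876, -0.2669, 0.1247]
tool_rot: [0.083, -0.702, 0.702, -0.083]
force: [-0.3, 0.3, 3.1]
finger_gap: 0.326
t: 10.93
tcp_pos: [0.5871, -0.2667, 0.1443]
tool_rot: [-0.083, 0.702, -0.702, 0.083]
force: [0.4, -0.9, -1.8]
finger_gap: 0.329
tool axes [[-0.972, -0.001, 0.234], [-0.234, 0.0, -0.972], [0.001, -1.0, -0.001]] tcp [ 0.587  -0.2666  0.144 ] jaw ang -76.5 shift cm [-0.16  1.77 -0.02] turn 0.0 gap 0.32721079462184915 F [-0.2 -0.4 -2.3] t 11.0333
```

View pics/c10.png

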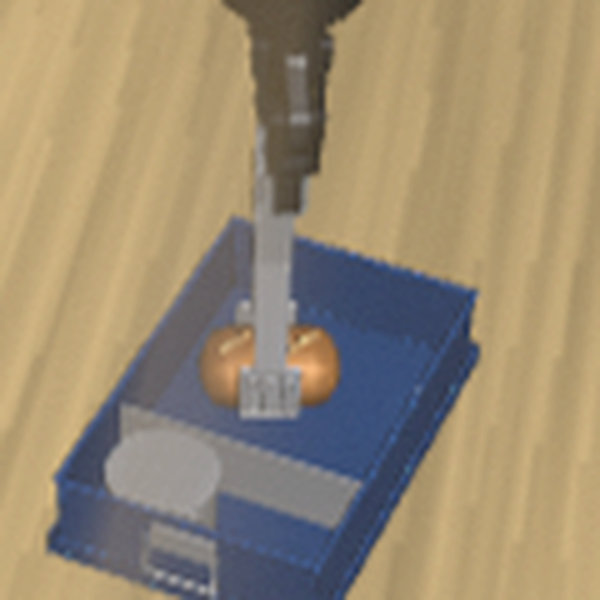

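```bash
python3 -m jog '[[[0,-0.4,0],0],[[0,-1,0],0],[[0,-2,0],0],[[0,-3,0],0],[[0,-4,0],0],[[0,-5,0],0],[[0,-6,0],0],[[0,-7,0],0],[[0,-8,0],0],[[0,-9,0],0],[[0,-10,0],0],[[0,-11,0],0],[[0,-11.7,0],0],[[0,-12,0],0],[[0,-12,0],0],[[0,-12,0],0],[[0,-12,0],0],[[0,-12,0],0],[[0,-12,0],0],[[0,-12,0],0]]'
python3 - <<'E'
from m import *
need((.5885,-.266,.145),-76.5)
b=S[0][40:360,130:380]; a=T[0][180:290,310:440]
im=np.hstack([cv2.resize(b,(469,600)),cv2.copyMakeBorder(cv2.resize(a,(325,275)),0,325,0,0,0)])
save("c11.png",cv2.convertScaleAbs(im,alpha=1.4))
h,s,v=hsv(S); m=(roi(S,275,90,325,165)&(h<17)&(s>120)); ys,xs=np.nonzero(m); print("roll px",xs.min(),xs.max(),ys.min(),ys.max())
for z in(.125,.145): print(z,proj(S,[.582,-.244,z+.01]),proj(S,[.587,-.266,z]))
h,s,v=hsv(T); print("box now",rect(T,roi(T,310,180,440,280)&(h>95)&(h<130)&(s>100),.045)[1])
E
```

```text
t: 12.7
tcp_pos: [0.5872, -0.2667, 0.2638]
tool_rot: [-0.083, 0.702, -0.702, 0.083]
force: [0.1, -0.2, -1.6]
finger_gap: 0.325
tool axes [[-0.972, -0.0, 0.234], [-0.234, 0.0, -0.972], [0.0, -1.0, -0.0]] tcp [ 0.5872 -0.2667  0.2641] jaw ang -76.5 shift cm [-0.14 13.78 -0.04] turn 0.0 gap 0.32716946460971186 F [-0.6 -0.1 -2.1] t 12.8
roll px 282 309 111 127
0.125 [296.54716644 133.00452751] [295.87954576 130.14091048]
0.145 [296.80888661 127.18675493] [296.12940281 124.38701747]
box now (594.1146850585938, -179.636962890625, 164.545166015625, 106.77412414550781, -14.947357177734375)
```

```bash
python3 -m jog '[[[0,0,0],0],[[0,0,0],0],[[0,0,0],0],[[0,0,0],0],[[0,0,0],0],[[0,0,0],0],[[0,0,0],0],[[0,0,0],0],[[0,0,0],0],[[0,0,0],0],[[0,0,0],0],[[0,0,0],0]]'
python3 - <<'E'
from m import *
S0=np.load("side0.npy"); d=cv2.GaussianBlur(S[0],(3,3),0).astype(int)-cv2.GaussianBlur(S0,(3,3),0); d=np.abs(d).max(2)>35
for n,(x0,y0,x1,y1) in dict(box_left=(248,125,272,205),box_bottom=(248,175,310,207),box_right=(312,130,340,205),salt=(305,215,328,248),masher=(253,265,272,303)).items(): print(n,d[y0:y1,x0:x1].mean().round(3))
T0=np.load("top0.npy"); e=np.abs(cv2.GaussianBlur(T[0],(3,3),0).astype(int)-cv2.GaussianBlur(T0,(3,3),0)).max(2)>35; print("top box left",e[185:245,320:352].mean().round(3))
h,s,v=hsv(S); m=(roi(S,275,90,325,165)&(h<17)&(s>120)); ys,xs=np.nonzero(m); print("roll px",xs.min(),xs.max(),ys.min(),ys.max(),manip.sense()["finger_gap"],manip.sense()["t"])
E
```

```text
t: 13.8
tcp_pos: [0.5873, -0.2667, 0.2643]
tool_rot: [-0.083, 0.702, -0.702, 0.083]
force: [-0.4, 0.6, -2.3]
finger_gap: 0.328
box_left 0.0
box_bottom 0.0
box_right 0.0
salt 0.0
masher 0.01
top box left 0.0
roll px 283 309 111 127 0.3272248552250728 13.9
```

```bash
python3 -c "from station import workorder; print(workorder.sign_off())"
```

```text
the job is handed in; nothing more can be done
None
```

I drew the bare-steel tongs up out of the caddy, closed them over the middle of the roll, and lifted it out of the lunch box. I handed the job in at about 14 s with the roll still held up at 60 N grip.

**Final checks**
- **Height:** the roll's underside is at about 14 cm, roughly 9 cm above the box rim. It did not move over the last second, and the finger opening stayed steady at about 28 mm (29 mm expected).
- **Other items:** in the side camera, the visible parts of the lunch box, the salt shaker and the masher match the first picture.
- **Did not confirm:** the top camera's fit of the whole lunch box no longer agreed with the first one, because the arm now hides part of the box. The box's visible left end there is unchanged.
- **Not seen:** I had reached the picture limit, so I checked the final lift by pixel measurements rather than by viewing it.

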